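Hold the pump's tube arm open

ROBOT

A 6-joint arm with a two-finger parallel gripper is mounted at the origin on a cart in front of the work surface, level with it; the furniture and walls round the work are solid. World frame = base frame: x ahead of the robot, y to its left, z up, the work surface at z = 0. Lengths are in m, angles in degrees, forces in N, time in s.
With the tool pointing down it reaches from about 0.325 to 0.85 m from the base axis. Payload 15.5 kg.
Tool frame: the origin (TCP) lies at the very end of the fingers, on their centre line; the grasp point (between the pads) lies arm.grip_depth behind it (arm.grip_depth is the distance from the TCP to the grasp point, in m); z points along the fingers, y is the line along which they close (so a half turn about z gives the same grasp; the last joint's range is limited). The gripper opens to 91 mm and grips with 3 to 60 N. Pads are 32 mm wide; open, the fingers measure 118 mm over their backs; the gripper's body (76 mm by 178 mm) begins 60 mm behind the grasp point.
Start: joints at [-70.445, 28.281, 77.091, -0, 74.628, -5.472], TCP at [0.264, -0.566, 0.214] pointing down, gripper open.
Joint ranges: [-166.48, 166.48], [-47.26, 123.95], [12.59, 153.08], [-70.14, 250.14], [6.76, 159.57], [-176.63, 176.63]. Speed limits (degrees/s): [108.29, 108.29, 147.25, 172.46, 172.46, 172.46].

INTERFACE

Orientations are given as a 3x3 rotation matrix whose columns are the frame's x, y, z axes.
In Python, from rig import arm gives the robot as it stands. Calls block until the motion is done:
- arm.move_to(position, orientation): joint-space move of the TCP to a pose.
- arm.move_l(position, orientation=None, feed=0.15): straight line of the TCP; orientation=None keeps the orientation; feed is the mean speed in m/s.
- arm.move_joints(angles): joint-space move.
- arm.grip(opening): finger opening in m; the grip force is fixed at half the most; returns when the fingers have stopped.
- arm.sleep(seconds).
- arm.solve_ik(position, orientation): joint angles nearest the present ones, or None.
- arm.snapshot(name): name is "scene" or "top"; returns the picture (400x640x3 uint8, red, green, blue); there is no depth.
- arm.get_calibration(name): a dict with "intrinsics" (3x3 intrinsics, pixels), "cam_to_world" (4x4, takes a point from camera to world coordinates). Camera axes: x right, y down, z forward; pixel columns grow to the right and rows downward; lengths in m; the calibration is good to about 2 mm. A picture is of the moment at which its call begins. get_calibration takes no time and is no camera call.
A pose or a line that the arm cannot do raises arm.Unreachable and nothing moves.
- arm.sign_off(): hands the job in; it is judged then, once.
Readings, each from a call of its own:
- arm.current_t(): time.
- arm.current_joint_positions(): joint angles.
- arm.current_dq(): joint speeds.
- arm.current_tau(): joint torques, N m.
- arm.current_ee_pos(): TCP position.
- arm.current_tool_rot(): TCP orientation.
- arm.current_force(): force on the tool from outside, world axes, zero at the start.
- arm.current_torque(): the same for the moment, N m.
- arm.current_width(): finger opening in m.
- arm.current_grasp_force(): force on a finger pad.
Only numpy, scipy, OpenCV 4.12 (cv2) and the standard library are available. Lean on these libraries where they do the work, as an engineer would, in place of code of your own. Each camera call takes 0.05 s, during which the arm holds its last target. There are 200 camera calls.

TASK

Get the roller pump on the bench ready for a tube change: first turn its speed knob until the pointer stands at the small dark steel rider clipped to the rim of the scale, then swing the spring-loaded tube arm outward, away from the rollers, all the way to its stop. Finish while still holding the arm at the stop with the gripper's fingers; do not let go, and leave the knob at the rider. Leave the beaker, the timer and the dropper bottle where they stand.

Things in the scene. Friction and masses are not known exactly. Their poses are not given: they have to be found in the camera images.
- pump: roller pump, a fixed white box 140 (x) x 240 (y) x 65 mm with a flat grey deck on top. Origin: centre of its underside; x points away from its front (towards the robot), y to its left, z up. On the deck (65 mm up): speed knob at the front left (axis at x -25, y +80 mm), roller head in the middle (axis at x +16, y -6; 54 mm across, 25 mm high above the deck), tube arm right of it.
- speed_knob (a joint): angle of the speed knob (rad), growing as it is turned clockwise seen from above, free over -2.3 to 2.3; at 0 the pointer points along the pump's +x. It stays where it is left (friction about 0.03 N m). Scale ticks lie every 15 degrees, longer ones every 45 degrees.
- knob_grip (a point): on the knob's axis, 28 mm above the deck: where to grip. Black knob: a round skirt 40 mm across up to 11 mm above the deck, on it an upright grip bar 12 mm thick, from 20 mm behind the axis to 26 mm ahead of it, 10 to 38 mm above the deck. The bar's long end with a white line is the pointer. The point's x axis lies along the bar to the pointer.
- pointer_tip (a point): the end of the pointer, 26 mm from the knob's axis, 28 mm above the deck; its x axis points outward along the bar.
- rider_nose (a point): nose of the rider, a small fixed dark steel clip 12 x 12 mm, 4.5 mm high above the deck, on the rim of the round white scale (radius 36 mm); the nose points at the knob's axis, 30 mm from it; the point's x axis points outward from the knob's axis. At the start it lies clockwise from the pointer by 0.5 to 1.5 rad.
- tube_arm (a joint): angle of the tube arm about its upright pivot (rad): 0 closed along the rollers, where its spring keeps it, growing counter-clockwise from above (the post swings away from the rollers, to the pump's right) to the stop at 0.9. The spring always pulls it back: about 0.27 N m (3 N at the post) when closed, 0.54 N m (6.5 N at the post) at the stop.
- pivot_top (a point): on the axis of the tube arm's pivot, 35 mm above the deck (the stud itself with its coil spring is 30 mm high), near the back of the pump.
- finger_post (a point): centre of the black upright finger post at the tube arm's free end, 85 mm from the pivot's axis, 35 mm above the deck; the post is 14 mm in diameter, from 12 to 50 mm above the deck. The arm is an aluminium bar 14 mm wide, its top 12 mm above the deck, a black shoe on its roller side. The stop is a rubber-sleeved pin 9 mm thick, 17 mm high, 45 mm from the pivot.
- beaker: loose clear beaker, 69 mm wide, 85 mm high, behind the pump; leave alone. Origin: centre of its underside.
- timer: loose white timer, 64 x 64 x 16 mm, left of the pump near the front edge; leave alone. Origin: centre of its underside.
- dropper: loose small dropper bottle, 25 mm wide, 67 mm high, further behind the pump; leave alone. Origin: centre of its underside.

How it is judged (in metres and radians):
On the way, in this order (a step that is already met when the one before it is completed fails the run):
1. the knob's pointer stands at the rider, within half a scale division (0.13 rad), while the tube arm is still closed (angle between the x axis of pointer_tip and the x axis of rider_nose, either way round below 0.13 rad and horizontal distance between pointer_tip and rider_nose below 0.02 m and value of joint tube_arm below 0.15 rad), for 0.3 s.
2. the fingers hold the tube arm at its stop (value of joint tube_arm above 0.84 rad and contact force between the fingers and tube_arm above 2 N), for 0.5 s.
At the end, for the whole second after the job is handed in: The fingers hold the tube arm within 0.06 rad of its stop, pressing on it with over 2 N, through the last second; the pointer still stands within 0.13 rad (half a scale division) of the rider; beaker, timer and dropper bottle stand within 20 mm of where they were (all of step 2 and angle between the x axis of pointer_tip and the x axis of rider_nose, either way round below 0.13 rad and horizontal distance between pointer_tip and rider_nose below 0.02 m and distance of each of beaker, timer, dropper from where it was at the start of the episode below 0.02 m); the arm keeps its last pose, push and grip.
It fails at once if the beaker, timer or dropper bottle is moved by more than 20 mm or tipped (distance of any of beaker, timer, dropper from where it was at the start of the episode above 0.02 m or angle between any of beaker, dropper's own z axis and vertical above 0.5 rad).
It also fails if it takes over 48 s, if anything falls off the work surface, if the arm or the gripper's body presses on something with over 40 N, if the wrist force passes 120 N, or if a joint passes its speed limit or range.

## Working session

There is one attempt and no reset: what is moved stays moved. The work goes in short steps, each a Python script; the robot and the scene stay as the last script left them, time stands still between calls to the robot, and variables do not carry over. Pictures are saved under pics/ and viewed, at most 10 in all, crops included, and the job is handed in when it is done.

```bash
mkdir -p pics; ls
python3 - <<'E'
from rig import arm
import cv2,numpy as np
for n in("scene","top"):
    im=arm.snapshot(n); cv2.imwrite(f"pics/{n}0.png",im[:,:,::-1]); c=arm.get_calibration(n); print(n,np.round(c["intrinsics"],1).tolist(),np.round(c["cam_to_world"],3).tolist())
print(arm.grip_depth,arm.current_t())
E
```

```text
pics
scene [[495.6, 0.0, 320.1], [0.0, 495.6, 191.0], [0.0, 0.0, 1.0]] [[-0.846, -0.242, 0.475, 0.109], [-0.534, 0.385, -0.753, 0.831], [-0.001, -0.891, -0.455, 0.574], [0.0, 0.0, 0.0, 1.0]]
top [[378.1, 0.0, 319.5], [0.0, 378.1, 204.4], [0.0, 0.0, 1.0]] [[-0.016, -0.995, 0.096, 0.485], [-1.0, 0.017, 0.008, 0.046], [-0.009, -0.096, -0.995, 0.943], [0.0, 0.0, 0.0, 1.0]]
0.0188 0.1
```

View pics/scene0.png

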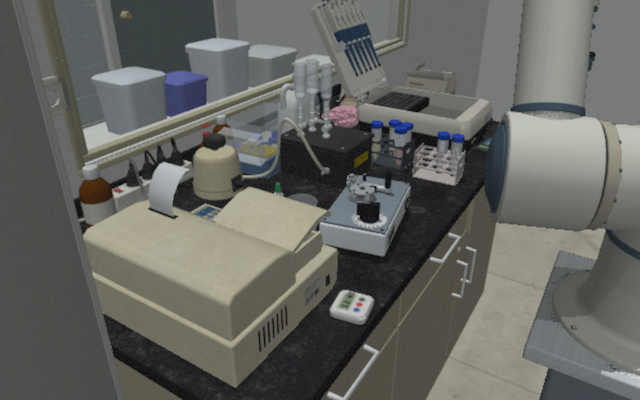

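View pics/top0.png

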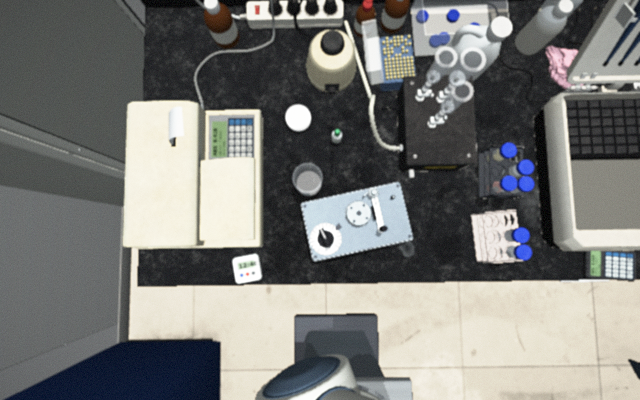

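The top view shows the pump deck at about (357,222), the knob at (325,237), the roller at (358,213) and the arm with its post at about (380,213). I'll measure the deck from its mask and look at it enlarged.

```bash
cat > h.py <<'E'
import cv2,numpy as np
from rig import arm
def ray(name,uv,z):
    c=arm.get_calibration(name);K=np.array(c["intrinsics"]);T=np.array(c["cam_to_world"])
    d=T[:3,:3]@np.linalg.solve(K,[uv[0],uv[1],1.]);o=T[:3,3]
    return o+d*(z-o[2])/d[2]
def px(name,p):
    c=arm.get_calibration(name);K=np.array(c["intrinsics"]);T=np.array(c["cam_to_world"])
    q=K@(T[:3,:3].T@(np.asarray(p)-T[:3,3]));return q[:2]/q[2]
def mean_img(name,n=4): return np.mean([arm.snapshot(name) for _ in range(n)],0).astype(np.uint8)
def rotz(y):  # tool down; closing axis y along direction angle y (rad)
    c,s=np.cos(y),np.sin(y);Y=np.array([c,s,0]);Z=np.array([0,0,-1.]);return np.column_stack([np.cross(Y,Z),Y,Z])
E
python3 - <<'E'
from h import *
im=mean_img("top")
hsv=cv2.cvtColor(im,cv2.COLOR_RGB2HSV)
print(hsv[190,325],hsv[230,390],hsv[237,313])
m=np.zeros(im.shape[:2],np.uint8); m[175:270,290:425]=(im[175:270,290:425].max(2)>95)*255
m=cv2.morphologyEx(m,cv2.MORPH_OPEN,np.ones((9,9)))
c=max(cv2.findContours(m,0,2)[0],key=cv2.contourArea)
r=cv2.minAreaRect(c);print(r)
b=cv2.boxPoints(r);print(b.round(1).tolist());print([ray("top",p,.065).round(4).tolist() for p in b])
cv2.imwrite("pics/crop1.png",cv2.resize(im[180:265,295:420],None,fx=6,fy=6,interpolation=cv2.INTER_CUBIC)[:,:,::-1])
s=mean_img("scene")
cv2.imwrite("pics/crop2.png",cv2.resize(s[165:255,315:420],None,fx=6,fy=6,interpolation=cv2.INTER_CUBIC)[:,:,::-1])
E
```

```text
[90  8 33] [103  36 219] [  0   0 254]
((356.3619384765625, 221.0184326171875), (61.28108596801758, 103.8679428100586), 77.81634521484375)
[[299.1000061035156, 202.0], [400.70001220703125, 180.10000610351562], [413.6000061035156, 240.0], [312.1000061035156, 261.8999938964844]]
[[0.5763, 0.0998, 0.065], [0.6239, -0.1387, 0.065], [0.4837, -0.1634, 0.065], [0.4373, 0.0716, 0.065]]
```

View pics/crop1.png

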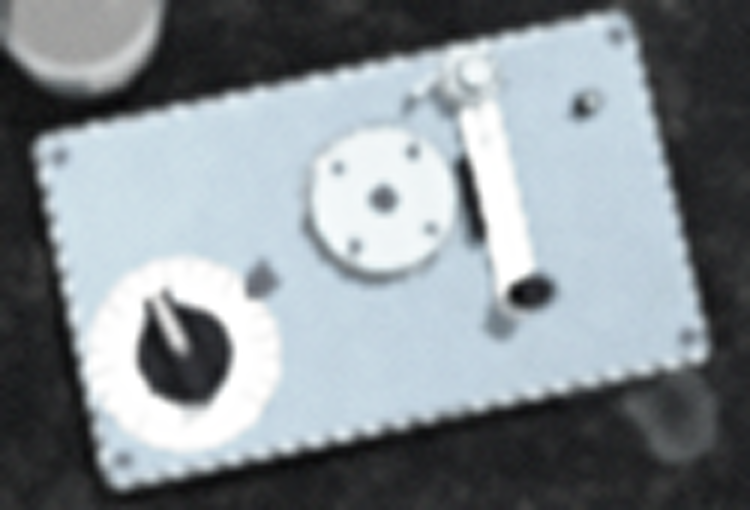

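View pics/crop2.png

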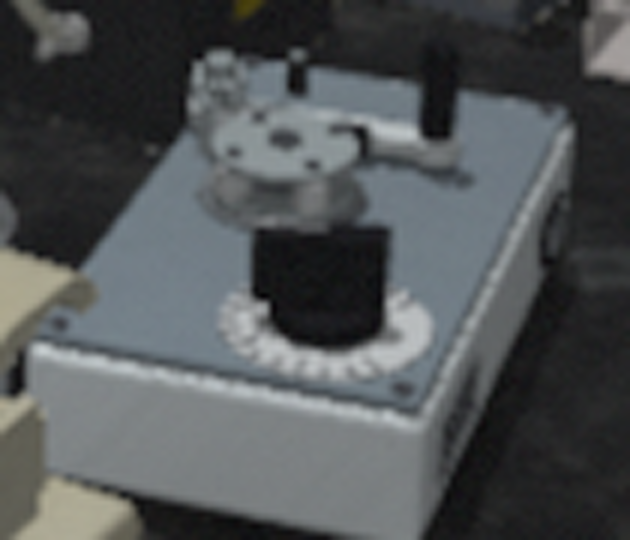

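The crop shows the knob axis near crop (185,353), with the white pointer line running to (160,293). The rider is at (262,278), the pivot stud top at (472,75) and the post top at (531,291). Pump +x therefore points away from the robot. I'll refine these with masks and check IK.

Run:
```python
from h import *
im=mean_img("top");D=.065
def world(c,z): return ray("top",(295+(c[0]+.5)/6-.5,180+(c[1]+.5)/6-.5),z)
g=cv2.resize(im[180:265,295:420],None,fx=6,fy=6,interpolation=cv2.INTER_CUBIC);gr=g.min(2)
def roi(mask,x0,y0,x1,y1):
    m=np.zeros(mask.shape,np.uint8);m[y0:y1,x0:x1]=mask[y0:y1,x0:x1]*255
    return max(cv2.findContours(m,0,2)[0],key=cv2.contourArea)
def cen(c): M=cv2.moments(c);return np.array([M['m10'],M['m01']])/M['m00']
sc=roi(gr>225,70,240,290,460);(ec,_,_)=cv2.fitEllipse(cv2.convexHull(sc));axis=world(ec,D+.001);print("scale axis",axis,ec)
P=np.array([.5303,-.0327,0]);y=np.radians(11.3);R=np.array([[np.cos(y),-np.sin(y)],[np.sin(y),np.cos(y)]])
print("knob nominal",P[:2]+R@[-.025,.08],"roller nom",P[:2]+R@[.016,-.006])
rd=roi(g.max(2)<170,240,255,285,302);r=world(cen(rd),D+.0045);print("rider",r,cen(rd),"R",np.hypot(*(r-axis)[:2]),"ang",np.degrees(np.arctan2(*(r-axis)[1::-1])))
ps=roi(gr<90,495,260,570,320);
print("post top",world(cen(ps),D+.045),cen(ps), cv2.boundingRect(ps))
w=roi(gr>130,140,285,195,358);v=cv2.fitLine(w,cv2.DIST_L2,0,.01,.01).ravel();print("line",v,cv2.boundingRect(w))
for e in ((151,297),(166,290),(160,293),(183,351)): q=world(e,D+.038);print(e,q,"R",np.hypot(*(q-axis)[:2]),"ang",np.degrees(np.arctan2(*(q-axis)[1::-1])))
a=world(v[2:],D+.038);b=world(v[2:]-30*v[:2]*np.sign(v[1]),D+.038);print("line ang",np.degrees(np.arctan2(*(b-a)[1::-1])))
print("pivot",world((474,73),D+.030))
print("axis at bar top px", (px("top",[*axis[:2],D+.038])-[295,180])*6)
```

```text
scale axis [0.49028913 0.04070358 0.066     ] (182.97216796875, 354.02545166015625)
knob nominal [0.49010894 0.04085052] roller nom [ 0.54716551 -0.03544855]
rider [0.51749144 0.01049934 0.0695    ] [260.33775297 281.67736683] R 0.04064802892949045 ang -47.99340189117855
post top [ 0.51035191 -0.08675144  0.11      ] [530.79981884 292.6451087 ] (510, 278, 43, 30)
line [  0.51317763   0.8582824  166.80992    320.61984   ] (140, 285, 55, 67)
(151, 297) [0.51124662 0.05236487 0.103     ] R 0.02398337528817659 ang 29.09270868009459
(166, 290) [0.51374001 0.04677731 0.103     ] R 0.02422465687510413 ang 14.520435064622093
(160, 293) [0.51266868 0.04901387 0.103     ] R 0.02387269169368962 ang 20.3716779801229
(183, 351) [0.49117456 0.04088447 0.103     ] R 0.0009037253430227232 ang 11.546928167107158
line ang 29.989792596721035
pivot [ 0.59365393 -0.07045215  0.095     ]
axis at bar top px [181.03242115 350.90234582]
```

Run:
```python
from h import *
ax=[.4902,.0408]
best=None
for k in (90,-90):
    q=[arm.solve_ik([*ax,.079],rotz(np.radians(a+k))) for a in (20.5,0,-25,-47)]
    print(k,[None if x is None else np.round(x,0).tolist() for x in q])
pv=np.array([.5937,-.0705]);po=np.array([.5104,-.0868])
t0=np.arctan2(*(po-pv)[::-1])
for k in (90,-90):
    print(k,[(lambda x:None if x is None else np.round(x,0).tolist())(arm.solve_ik([*(pv+.085*np.array([np.cos(t0+t),np.sin(t0+t)])),.087],rotz(t0+t+np.radians(k)))) for t in (0,.45,.9)])
print(arm.current_t())
```

```text
90 [[-2.0, 29.0, 104.0, -0.0, 47.0, -113.0], [-2.0, 29.0, 104.0, -0.0, 47.0, -92.0], [-2.0, 29.0, 104.0, -0.0, 47.0, -67.0], [-2.0, 29.0, 104.0, -0.0, 47.0, -45.0]]
-90 [[-2.0, 29.0, 104.0, -0.0, 47.0, 67.0], [-2.0, 29.0, 104.0, -0.0, 47.0, 88.0], [-2.0, 29.0, 104.0, -0.0, 47.0, 113.0], [-2.0, 29.0, 104.0, -0.0, 47.0, 135.0]]
90 [[-16.0, 30.0, 100.0, -0.0, 50.0, 63.0], [-19.0, 31.0, 97.0, -0.0, 52.0, 34.0], [-21.0, 33.0, 92.0, -0.0, 55.0, 7.0]]
-90 [[-16.0, 30.0, 100.0, -0.0, 50.0, -117.0], [-19.0, 31.0, 97.0, -0.0, 52.0, -146.0], [-21.0, 33.0, 92.0, -0.0, 55.0, -173.0]]
0.7
```

Run:
```python
from h import *
ax=[.4902,.0408];R=rotz(np.radians(110.5))
arm.move_to([*ax,.22],R);arm.grip(.045)
arm.move_l([*ax,.080],R,feed=.12);print(arm.current_force())
arm.grip(0.0);print(arm.current_width(),arm.current_grasp_force(),arm.current_force(),arm.current_torque())
q=np.array(arm.current_joint_positions())
for d in (15,30,45,60,67):
    p=q.copy();p[5]+=d;arm.move_joints(p)
print(arm.current_force(),arm.current_torque(),arm.current_width(),arm.current_joint_positions())
arm.grip(.045);arm.move_l([*ax,.2],feed=.15)
print(arm.current_t())
arm.move_to([.40,-.22,.26],rotz(np.radians(101)));print(arm.current_t())
im=mean_img("top")
cv2.imwrite("pics/crop3.png",cv2.resize(im[180:265,295:420],None,fx=6,fy=6,interpolation=cv2.INTER_CUBIC)[:,:,::-1])
```

```text
[ 0.41095999 -0.61186933 -0.65284118]
0.011812836985319727 29.981462359428406 [-1.74133264  9.74613853  4.48598903] [ 2.09951475  0.09465862 -0.01578042]
[0.31182962 8.81678792 1.07671612] [ 1.54154833 -0.09769673 -0.04629599] 0.011826283230481037 [ -2.13120962  28.64011697 104.12094731   0.16329374  47.23805167
 -45.89430491]
9.1083
10.5833
```

View pics/crop3.png

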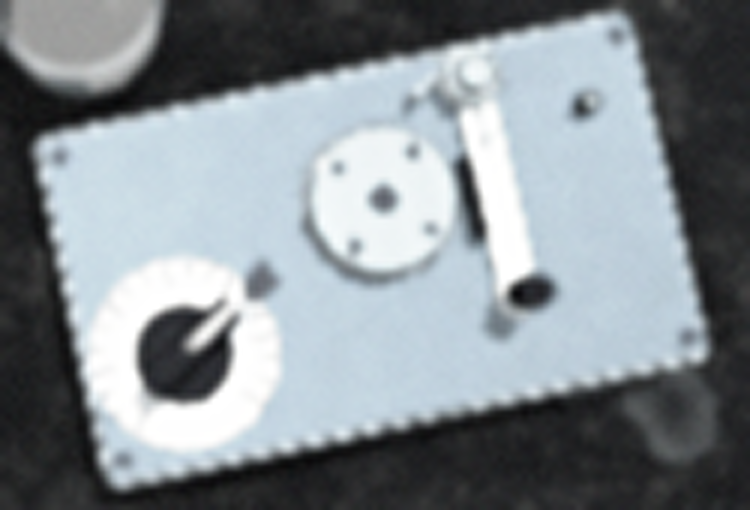

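The pointer line now ends at crop (234,302), aimed at the rider at (262,279). Both lie at about -47°, so the knob is set. Next I'll grip the post and swing the arm.

Run:
```python
from h import *
pv=np.array([.5937,-.0705]);po=np.array([.5104,-.0868]);t0=np.arctan2(*(po-pv)[::-1]);Z=.087
def pose(t,z=Z): return [*(pv+.085*np.array([np.cos(t0+t),np.sin(t0+t)])),z],rotz(t0+t+np.pi/2)
arm.grip(.045)
arm.move_to(*pose(0,.20));arm.move_l(*pose(0),feed=.12);f0=arm.current_force();print(f0)
arm.grip(0.);print(arm.current_width(),arm.current_grasp_force(),arm.current_force())
def rep(t):
    f=arm.current_force();d=t0+t;e=arm.current_ee_pos()[:2]-pv
    ft=f@np.array([-np.sin(d),np.cos(d),0]);fr=f@np.array([np.cos(d),np.sin(d),0])
    print(round(t,2),"ft %.1f fr %.1f fz %.1f"%(ft,fr,f[2]),"act %.3f"%((np.arctan2(e[1],e[0])-t0)%(2*np.pi)),round(arm.current_width(),4),round(arm.current_t(),1));return ft
for t in np.arange(.12,.85,.12): arm.move_l(*pose(t),feed=.05);rep(t)
for t in np.arange(.86,.97,.02):
    arm.move_l(*pose(t),feed=.03)
    if abs(rep(t))>22: break
```

```text
[ 0.20294205  0.60106619 -0.14222394]
0.013197127993043605 30.000584721565247 [-0.43092472  2.76467858  3.02562102]
0.12 ft -3.4 fr -0.9 fz 4.4 act 0.119 0.0131 16.1
0.24 ft -3.3 fr -2.4 fz 4.2 act 0.237 0.0131 16.4
0.36 ft -3.8 fr -2.7 fz 3.5 act 0.356 0.0132 16.8
0.48 ft -3.8 fr -4.0 fz 5.7 act 0.474 0.0134 17.1
0.6 ft -4.1 fr -3.8 fz 6.4 act 0.592 0.0134 17.5
0.72 ft -5.0 fr -3.4 fz 7.9 act 0.710 0.0134 17.8
0.84 ft -4.7 fr -2.2 fz 7.8 act 0.829 0.0131 18.2
0.86 ft -5.2 fr -2.1 fz 7.9 act 0.847 0.0134 18.4
0.88 ft -3.7 fr -2.4 fz 7.5 act 0.867 0.0129 18.7
0.9 ft -5.1 fr -2.0 fz 7.3 act 0.887 0.0132 18.9
0.92 ft -5.1 fr -0.8 fz 8.1 act 0.907 0.013 19.2
0.94 ft -10.6 fr -1.5 fz 12.5 act 0.913 0.0129 19.4
0.96 ft -17.5 fr -3.6 fz 17.6 act 0.916 0.0133 19.7
```

The force rises while the angle stalls at about 0.91 rad, so the arm is on its stop. One last look before handing in.

Run:
```python
from h import *
arm.sleep(.7);print(arm.current_force(),arm.current_grasp_force(),arm.current_t())
a=mean_img("top")[150:290,270:450];b=mean_img("scene")[120:260,290:470]
cv2.imwrite("pics/fin.png",cv2.resize(np.hstack([a,b]),None,fx=2.2,fy=2.2,interpolation=cv2.INTER_CUBIC)[:,:,::-1])
```

```text
[-14.58081196  10.47786742  16.7512755 ] 30.01855105161667 20.3833
```

View pics/fin.png

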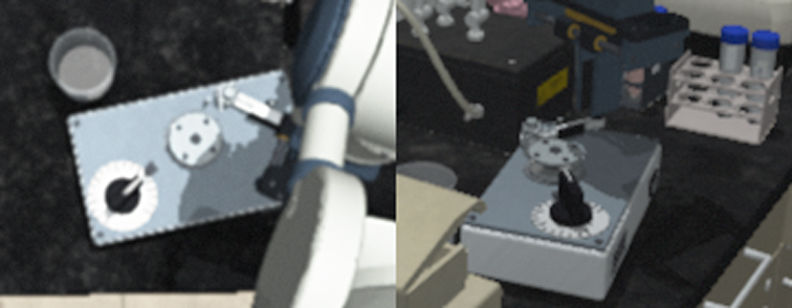

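The picture shows the tube arm swung out to the stop pin at about (262,115), with the fingers on the post. The pointer at about (148,170) is still at the rider, and the beaker hasn't moved.

```bash
python3 -c "
from rig import arm
print(arm.sign_off())"
```

```text
the job is handed in; nothing more can be done
None
```

I turned the knob to the rider, then swung the tube arm to its stop, where the gripper is still holding it; the job is handed in (no verdict came back).

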